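Seat the reed holder in the tuning block and lock it

ROBOT

A 6-joint arm with a two-finger parallel gripper is mounted at the origin on the work surface. World frame = base frame: x ahead of the robot, y to its left, z up, the work surface at z = 0. Lengths are in m, angles in rad, forces in N, time in s.
With the tool pointing down it reaches from about 0.275 to 0.75 m from the base axis. Payload 10.2 kg.
Tool frame: the origin (TCP) lies midway between the tips of the shut fingers; the grasp point (between the pads) lies 19 mm behind it (env.hold_point_z is the distance from the TCP to the grasp point, in m); z points along the fingers, y is the line along which they close (so a half turn about z gives the same grasp; the last joint's range is limited). The gripper opens to 85 mm and grips with 20 to 120 N. Pads are 22 mm wide; open, the fingers measure 114 mm over their backs; the gripper's body (76 mm by 85 mm) begins 54 mm behind the grasp point. The pads swing forward as they close: fully open they stand 13 mm farther back than shut.
Start: joints at [1.024, 0.313, 1.498, -0, 1.331, -0.223], TCP at [0.167, 0.498, 0.231] pointing down, gripper open.
Joint ranges: [-2.94, 2.94], [-0.97, 2.17], [0.19, 2.56], [-1.23, 4.37], [0.02, 3.11], [-2.88, 2.88]. Speed limits (rad/s): [2.39, 2.39, 3.01, 3.14, 3.14, 3.14].

INTERFACE

Orientations are given as a unit quaternion [x, y, z, w].
In Python, from bench import env, kinematics, monitor, eyes, job gives the robot as it stands. The module is installed in compiled form; this text tells all that it offers. Calls block until the motion is done:
- env.reach(position, orientation): joint-space move of the TCP to a pose.
- env.movel(position, velocity=0.15, frame=None, guard=None): straight line of the TCP; frame=None keeps the orientation; velocity is the mean speed in m/s. With guard (N) it stops when the force on the tool has changed by that much, and returns True; else False.
- env.set_joints(angles): joint-space move.
- env.release() and env.close_gripper(effort=None): open the fingers fully, or close them until they stop; effort is the grip in N (None keeps the last).
- env.hold(seconds).
- kinematics.ik(position, orientation): joint angles nearest the present ones, or None.
- monitor.sense(): the state.
- eyes.grab_frame(name): name is "scene" or "side" or "wrist"; returns a dict with "frame" (420x560x3 uint8, red, green, blue), "mtx" (3x3 intrinsics, pixels), "view" (4x4, takes a point from world to camera coordinates). Camera axes: x right, y down, z forward; pixel columns grow to the right and rows downward; lengths in m; the calibration is good to about 2 mm. A picture is of the moment at which its call begins. There is no depth.
A pose or a line that the arm cannot do raises env.MotionError and nothing moves.
- job.hand_in(): hands the job in; it is judged then, once.
The state is a dict: "clock": time; "joints": joint angles; "qvel": joint speeds; "joint_efforts": joint torques, N m; "position": TCP position; "ee_rot": TCP orientation; "contact_force": force on the tool from outside, world axes, zero at the start; "ft_torque": the same for the moment, N m; "finger_gap": opening from 0.0 (shut) to 1.0 (fully open); "gripper_force": force on a finger pad.
Only numpy, scipy, OpenCV 4.12 (cv2) and the standard library are available. Lean on these libraries where they do the work, as an engineer would, in place of code of your own. Each camera call takes 0.05 s, during which the arm holds its last target. There are 200 camera calls.

TASK

Slide the large round reed holder across the top of the aluminium tuning block with your fingertips until it drops into its round seat and lies flush there, then push the brass turn-button's thumb peg round until the button lies over the holder, up to its stop pin. Nudge the holder all the way along the deck, never lifting it, and leave the other things on the bench where they are.

Things in the scene. Friction and masses are not known exactly. Their poses are not given: they have to be found in the camera images.
- tuning_block: Aluminium tuning block (wind chest), fixed, 170 mm along its x, 260 mm along its y, 45 mm high, with a flat top (deck). Origin: centre of its underside; its z is up. The seat lies in the -y half of the deck and the reed holder starts on the +y half. A brass hose nipple sticks 26 mm out of the +x side, low down.
- seat (a point): Centre of the mouth of the seat, at deck height (45 mm above the bench): a round flat-floored counterbore 64 mm in diameter and 8 mm deep with a 1 mm bevel, at (0, -45, 45) mm in the block's frame. A holder can stick there cocked, one edge down; a fingertip pressed on its raised edge sends it home.
- holder_mid (a point): The large reed holder: a loose round brass disc 62 mm in diameter, 8 mm thick, about 0.2 kg, lying flat on the deck, with a reed let flush into its top. The point is its centre, half-way up (4 mm above its underside); in its seat this point is 4 mm below the deck. Its turn about the vertical does not matter.
- turn_button (a joint): Angle (rad) of the brass turn-button, a flat bar 49 mm long, 13 mm wide, from 2 to 7 mm above the deck. 0: the bar points along the block's +x, clear of the seat; it grows counter-clockwise seen from above; 1.57: points along the block's +y to the seat's middle, its tip 22 mm in over the seat. Stops at -0.5 and 1.6 (at its stop pin). Stays where left; 1 to 2 N at the peg moves it.
- button_pivot (a point): Pivot screw of the turn-button, at deck height, at (0, -91, 45) mm in the block's frame, 46 mm from the middle of the seat. The screw head stands 10 mm above the deck; the thin stop pin, 9 mm high, stands at (-9.5, -82) mm in the block's frame. The bar cannot pass over a holder that stands over 2 mm proud.
- thumb_peg (a point): Middle of the upright round thumb peg on the turn-button, 9 mm in diameter, from 7 to 21 mm above the deck (the point is 14 mm above it), 26 mm from the pivot along the bar. Push it sideways to turn the button.
- spare_holder_mid (a point): Centre of a smaller spare reed holder, a loose brass disc 42 mm in diameter, 8 mm thick, lying on the bench beyond the block: leave alone.
- reed_plate: Loose bronze reed plate 46 x 14 x 4 mm lying on the deck at the corner (-x, -y) of the block, long along its own x; origin at the centre of its underside: leave alone.
- file: Loose tuning file with a horn handle, 205 mm long along its own x (handle to -x), 18 mm wide, 14 mm high, on the bench on the robot's side of the block; origin on its underside where handle and blade meet: leave alone.
- insulator: Green glass insulator, 68 mm in diameter, 97 mm high, standing on the bench off the +y end of the block; origin at the centre of its underside: leave alone.
- reed_pan: Hexagonal beech reed pan, 158 mm over the flats, 24 mm high, on the bench to the right; origin at the centre of its underside: leave alone.
- screwdriver: Screwdriver 160 mm long lying on the bench to the left: leave alone.
- jar: Glass jar 56 mm in diameter, 65 mm high, on the bench to the left; origin at the centre of its underside: leave alone.
Things that resemble listed ones, but are neither listed nor needed, are in the scene too. What is shaped like the part that bears holder_mid but orange is not meant.

How it is judged:
By the outcome, as a careful person would: the job done as asked, in the order asked, and still so for the second after the job is handed in, with the robot touching nothing.
It also fails if it takes over 48 s, if anything falls off the work surface, if the arm or the gripper's body presses on something with over 40 N, if the wrist force passes 120 N, or if a joint passes its speed limit or range.

## Working session

There is one attempt and no reset: what is moved stays moved. The work goes in short steps, each a Python script; the robot and the scene stay as the last script left them, time stands still between calls to the robot, and variables do not carry over. Pictures are saved under pics/ and viewed, at most 10 in all, crops included, and the job is handed in when it is done.

```bash
mkdir -p pics; cat > h.py <<'E'
import numpy as np, cv2
from bench import env, kinematics, monitor, eyes, job
def grab(n,fn=None):
    d=eyes.grab_frame(n)
    if fn: cv2.imwrite('pics/'+fn,cv2.cvtColor(d['frame'],cv2.COLOR_RGB2BGR))
    return d
def ray(d,u,v):
    V=np.array(d['view']);R=V[:3,:3];t=V[:3,3]
    r=R.T@np.linalg.inv(d['mtx'])@np.array([u,v,1.]);return -R.T@t,r
def onz(d,u,v,z):
    c,r=ray(d,u,v);return c+r*(z-c[2])/r[2]
def proj(d,p):
    V=np.array(d['view']);q=np.array(d['mtx'])@(V[:3,:3]@np.array(p)+V[:3,3]);return q[:2]/q[2]
def tri(*obs):
    A=np.zeros((3,3));b=np.zeros(3)
    for d,u,v in obs:
        c,r=ray(d,u,v);r=r/np.linalg.norm(r);P=np.eye(3)-np.outer(r,r);A+=P;b+=P@c
    return np.linalg.solve(A,b)
E
python3 - <<'E'
from h import *
a=grab('scene','scene.png');b=grab('side','side.png')
s=monitor.sense();print(s['clock'],s['position'],s['ee_rot'])
import pickle;pickle.dump((a,b),open('d.pkl','wb'))
for d in(a,b): print(ray(d,280,210))
i=np.hstack([a['frame'],b['frame']])
E
```

```text
0.1 [0.16692929 0.49752095 0.23080121] [ 1.61186846e-01  9.86923741e-01 -5.29142436e-04 -2.22681940e-04]
(array([ 1.14516237, -0.60750837,  1.32546606]), array([-0.38928839,  0.41561193, -0.82202863]))
(array([0.44597688, 0.94164762, 0.82547446]), array([ 0.11033195, -0.77420607, -0.62333249]))
```

View pics/scene.png

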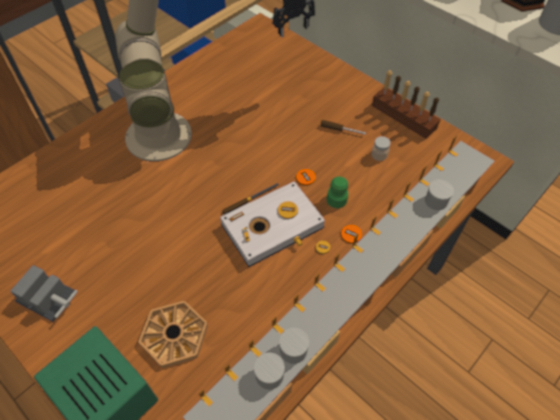

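View pics/side.png

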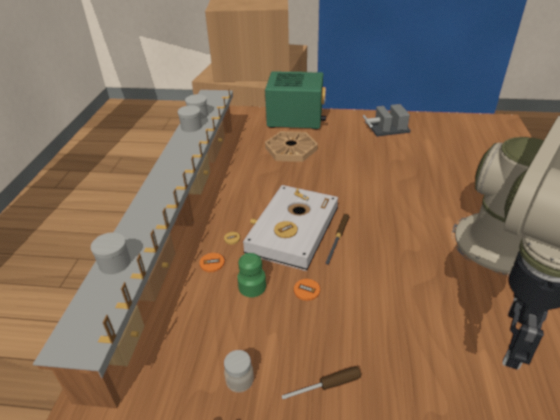

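The scene picture shows the block with the holder at (289,209), the seat at (260,226) and the turn-button near (246,236). In the side picture the holder is at (286,229) and the seat at (299,209). Next I'll get a rough position and look closer with the wrist camera.

```bash
python3 - <<'E'
from h import *
import pickle;a,b=pickle.load(open('d.pkl','rb'))
h=tri((a,289,209),(b,286,229));s=tri((a,260,226),(b,299,209));print(h,s)
ya=(h-s)[:2];ya/=np.linalg.norm(ya);print('yaw of +y',np.degrees(np.arctan2(ya[1],ya[0])))
m=(h+s)/2
# tool x,z axes: z down
q=[1.,0,0,0]
from scipy.spatial.transform import Rotation as R
for yaw in (0,90,-90,180):
    q=(R.from_euler('z',yaw,degrees=True)*R.from_quat([1,0,0,0])).as_quat()
    print(yaw,kinematics.ik([m[0],m[1],0.3],q))
d=grab('wrist');c,r=ray(d,280,210);st=monitor.sense();T=R.from_quat(st['ee_rot'])
print('cam in tool',T.inv().apply(c-st['position']),T.inv().apply(r),d['mtx'][0,0])
E
```

```text
[0.55856772 0.05762442 0.05177964] [ 0.53340842 -0.04088171  0.04132882]
yaw of +y 75.67247212575356
0 [-1.99296000e-01  3.22260358e-01  1.30737185e+00 -4.44089210e-16
  1.51196045e+00  1.37150033e+00]
90 [-1.99296000e-01  3.22260358e-01  1.30737185e+00 -4.44089210e-16
  1.51196045e+00 -1.99296000e-01]
-90 None
180 [-1.99296000e-01  3.22260358e-01  1.30737185e+00 -4.44089210e-16
  1.51196045e+00 -1.77009233e+00]
cam in tool [ 0.06660964 -0.00165063 -0.14277178] [-0.24991325  0.01426072  0.96833833] 374.70360475524524
```

```bash
cat >> h.py <<'E'
from scipy.spatial.transform import Rotation as R
def Q(yawdeg): return (R.from_euler('z',yawdeg,degrees=True)*R.from_quat([1,0,0,0])).as_quat()
E
python3 - <<'E'
from h import *
import pickle
env.close_gripper(20)
q=Q(75);D=[]
u=np.array([np.cos(np.radians(75)),np.sin(np.radians(75))]);w=np.array([u[1],-u[0]])
for k,(al,ac) in enumerate([(-.11,-.05),(-.11,.05)]):
    p=np.array([.546,.008])+al*u+ac*w
    env.reach([*p,.22],q);env.hold(.2);D.append(grab('wrist',f'w{k}.png'))
pickle.dump(D,open('w.pkl','wb'));print(monitor.sense()['clock'])
cv2.imwrite('pics/w.png',np.vstack([cv2.imread('pics/w0.png')[60:360],cv2.imread('pics/w1.png')[60:360]]))
E
```

```text
4.2417
```

View pics/w.png

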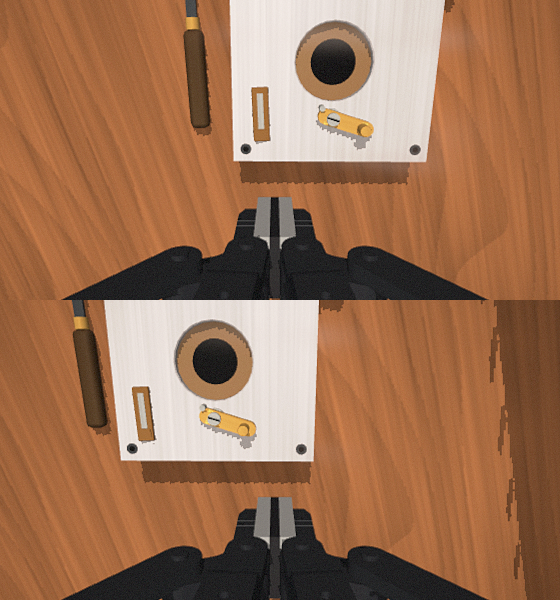

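The wrist views show the seat at about (334,120) full-frame in w0, the button at about -20°, with its screw at (334,178) and peg at (364,188). The holder is out of frame at the top. I'll take two views further along +y and detect the seat, holder and block by mask.

```bash
cat > det.py <<'E'
from h import *
def block(d):
    hsv=cv2.cvtColor(d['frame'],cv2.COLOR_RGB2HSV)
    m=((hsv[...,1]<50)&(hsv[...,2]>150)).astype(np.uint8)
    m=cv2.morphologyEx(m,cv2.MORPH_OPEN,np.ones((3,3)))
    n,l,s,_=cv2.connectedComponentsWithStats(m);k=1+np.argmax(s[1:,4]);m=(l==k).astype(np.uint8)
    cs,hi=cv2.findContours(m,cv2.RETR_CCOMP,cv2.CHAIN_APPROX_NONE)
    out=max((c for c,h in zip(cs,hi[0]) if h[3]<0),key=cv2.contourArea)
    holes=[c for c,h in zip(cs,hi[0]) if h[3]>=0 and cv2.contourArea(c)>200]
    return out,holes,m
def circ(d,c,z):
    """fit circle on plane z to pixel contour c (Nx2), robustly; returns x,y,r"""
    from scipy.optimize import least_squares
    P=np.array([onz(d,u,v,z)[:2] for u,v in c.reshape(-1,2)])
    f=lambda x:np.hypot(P[:,0]-x[0],P[:,1]-x[1])-x[2]
    r=least_squares(f,[*np.median(P,0),.032],loss='soft_l1',f_scale=.0005)
    return r.x,np.median(abs(f(r.x)))
E
python3 - <<'E'
from det import *
import pickle
q=Q(75)
u=np.array([np.cos(np.radians(75)),np.sin(np.radians(75))]);w=np.array([u[1],-u[0]])
D=pickle.load(open('w.pkl','rb'))
for k,(al,ac) in enumerate([(-.03,.05),(-.03,-.05)]):
    p=np.array([.546,.008])+al*u+ac*w
    env.reach([*p,.22],q);env.hold(.2);D.append(grab('wrist',f'w{k+2}.png'))
pickle.dump(D,open('w.pkl','wb'));print(monitor.sense()['clock'])
for i,d in enumerate(D):
    o,hs,m=block(d)
    for c in hs:
        x,y,w_,h_=cv2.boundingRect(c)
        print(i,(x+w_/2,y+h_/2),w_,h_,cv2.contourArea(c),[ (np.round(a*1000,1),round(b*1000,2)) for a,b in [circ(d,c,.045),circ(d,c,.053)]] if cv2.contourArea(c)>2500 else '')
cv2.imwrite('pics/wb.png',np.vstack([cv2.imread('pics/w2.png')[:300],cv2.imread('pics/w3.png')[:300]]))
E
```

```text
5.6417
0 (345.0, 183.0) 60 38 1041.5 
0 (260.5, 175.0) 21 58 973.0 
0 (334.0, 121.0) 80 82 4957.0 [(array([530.2, -42.2,  32.2]), np.float64(0.19)), (array([529. , -41.7,  31.4]), np.float64(0.19))]
1 (227.5, 180.5) 59 35 1035.5 
1 (144.0, 174.0) 26 58 1021.5 
1 (214.0, 120.0) 80 82 4987.5 [(array([530.5, -42.2,  32.4]), np.float64(0.23)), (array([531.8, -42.3,  31.6]), np.float64(0.22))]
2 (151.0, 261.5) 24 53 869.0 
2 (217.0, 213.0) 76 72 4145.0 [(array([530.3, -41.9,  32.5]), np.float64(0.2)), (array([532.1, -40.2,  31.7]), np.float64(0.2))]
2 (210.5, 98.0) 81 92 5542.5 [(array([555.1,  52.5,  33.3]), np.float64(0.81)), (array([556.3,  51.9,  32.4]), np.float64(0.79))]
3 (340.0, 272.5) 56 41 1101.5 
3 (329.5, 213.5) 75 73 4124.5 [(array([530.2, -42. ,  32.4]), np.float64(0.21)), (array([529.6, -39.6,  31.6]), np.float64(0.2))]
3 (335.5, 98.5) 81 93 5580.5 [(array([556.5,  51.9,  33.3]), np.float64(0.83)), (array([555.2,  51.9,  32.5]), np.float64(0.81))]
```

View pics/wb.png

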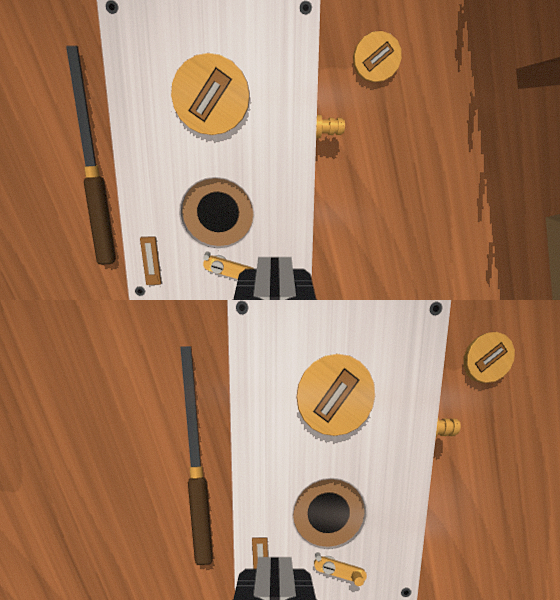

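Both views show the holder at about (210,93) and (336,95), with the seat below it. The seat rays agree at z = 0.045, so the deck height checks out. Now the holder by gold mask, then block yaw, pivot and peg.

```bash
cat >> det.py <<'E'
def gold(d):
    """contour (with hull) of the large gold disc"""
    hsv=cv2.cvtColor(d['frame'],cv2.COLOR_RGB2HSV)
    m=((hsv[...,0]>=15)&(hsv[...,0]<=26)&(hsv[...,1]>120)&(hsv[...,2]>165)).astype(np.uint8)
    m=cv2.morphologyEx(m,cv2.MORPH_OPEN,np.ones((3,3)))
    cs,_=cv2.findContours(m,cv2.RETR_EXTERNAL,cv2.CHAIN_APPROX_NONE)
    return sorted(cs,key=cv2.contourArea)[::-1]
E
python3 - <<'E'
from det import *
import pickle
D=pickle.load(open('w.pkl','rb'))
cen=[]
for i in (2,3):
    c=gold(D[i])[0];print(i,cv2.boundingRect(c),cv2.contourArea(c),[(np.round(a*1000,1),round(b*1000,2)) for a,b in (circ(D[i],c,.049),circ(D[i],c,.053))])
    cen.append((D[i],*cv2.fitEllipse(c)[0]))
print('holder tri',tri(*cen))
print('pivot',tri((D[0],334,180),(D[1],214,178)),'peg',tri((D[0],366,191),(D[1],248,190)))
for i in (0,1,2,3):
    o,_,_=block(D[i]);o=o.reshape(-1,2)
    o=np.array([p for p in o if 3<p[1]<230 ])
    W=np.array([onz(D[i],x,y,.045)[:2] for x,y in o])
    th=[]
    u=np.array([np.cos(np.radians(75)),np.sin(np.radians(75))]);w=np.array([u[1],-u[0]])
    l=(W-[.5303,-.0421])@w;a=(W-[.5303,-.0421])@u
    for s in (-.085,.085):
        k=(abs(l-s)<.006)&(abs(a)<.09)
        if k.sum()>30:
            f=cv2.fitLine(W[k].astype(np.float32),cv2.DIST_HUBER,0,.001,.001).ravel();th.append(np.degrees(np.arctan2(f[1],f[0]))%180)
    print(i,th)
E
```

```text
2 (171, 53, 78, 82) 4795.0 [(array([555.7,  54.1,  30.5]), np.float64(0.2)), (array([556.3,  53.8,  30.1]), np.float64(0.2))]
3 (297, 54, 77, 81) 4779.0 [(array([556.7,  53.7,  30.4]), np.float64(0.2)), (array([556.1,  53.7,  30. ]), np.float64(0.2))]
holder tri [0.55637726 0.05455748 0.05242506]
pivot [ 0.51874369 -0.0869764   0.05573635] peg [ 0.54294459 -0.10413721  0.05286514]
0 [np.float32(74.73092), np.float32(74.57188)]
1 [np.float32(74.744675), np.float32(74.59958)]
2 [np.float32(74.74446), np.float32(74.49201)]
3 [np.float32(74.64122), np.float32(74.572586)]
```

```bash
cat >> det.py <<'E'
S=np.array([.5303,-.0421]);YB=74.63
U=np.array([np.cos(np.radians(YB)),np.sin(np.radians(YB))]);X=np.array([U[1],-U[0]])
def look(fn):
    p=S+.03*U-.045*X
    env.reach([*p,.22],Q(YB));env.hold(.2);d=grab('wrist',fn)
    c=gold(d)[0];x,e=circ(d,c,.053);x2,e2=circ(d,c,.045)
    print('holder rel seat: x,y mm',1e3*(x[:2]-S)@X,1e3*(x[:2]-S)@U,'r',x[2],'err',e,'| z45:',1e3*(x2[:2]-S)@X,1e3*(x2[:2]-S)@U,x2[2],monitor.sense()['clock']);return x[:2]
def push(H,stop,goal=None,guard=None,v=.05,z=.0485,back=.055):
    """push disc at H towards goal with TCP ending 'stop' m short of goal"""
    goal=S if goal is None else goal
    g=(H-goal)/np.linalg.norm(H-goal);q=Q(np.degrees(np.arctan2(g[1],g[0])))
    p=H+back*g
    env.reach([*p,.12],q);env.movel([*p,z],velocity=.1)
    r=env.movel([*(goal+stop*g),z],velocity=v,guard=guard);s=monitor.sense()
    print('stopped',r,'dist to goal',1e3*(s['position'][:2]-goal)@g,'F',s['contact_force'],'clock',s['clock'])
    return g
def up(g=None,b=.008):
    p=monitor.sense()['position']
    if g is not None: env.movel([*(p[:2]+b*g),p[2]],velocity=.1); p=monitor.sense()['position']
    env.movel([p[0],p[1],.12],velocity=.2)
E
python3 - <<'E'
from det import *
g=push(np.array([.5562,.05375]),.042+.045);up(g);look('p1.png')
E
```

```text
stopped False dist to goal 87.023105600282 F [-0.28705349 -0.53616258 -0.86037279] clock 8.725
holder rel seat: x,y mm -0.3502222417618886 43.46235149607588 r 0.03008438645129854 err 0.00019541633062187397 | z45: 0.823542931000368 42.12915253291953 0.030865212526515386 10.3083
```

```bash
python3 - <<'E'
from det import *
H=S+.0435*U-.00035*X
g=push(H,.0425,v=.03,guard=6);up(g);look('p2.png')
E
```

```text
stopped False dist to goal 42.575791160369064 F [-0.50894522  0.38972981 -0.8689553 ] clock 13.775
holder rel seat: x,y mm -1.0171885836460253 3.0198075807241604 r 0.029356674456134393 err 0.00021085878784123102 | z45: 0.13883774231029797 0.6485095881042661 0.030118338971394838 15.3083
```

View pics/p2.png

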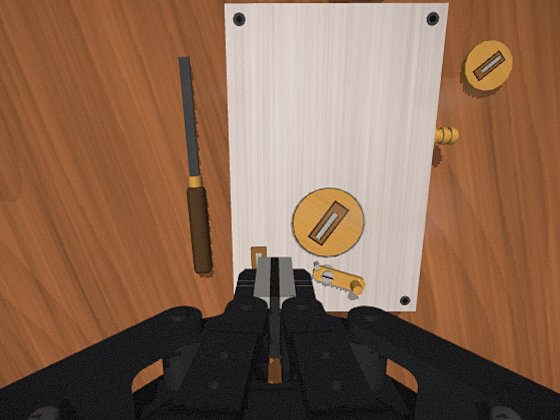

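The holder is flush in its seat: centred within 1 mm, its apparent radius fits a top at deck height, and it casts no shadow. The peg top is at about (357,287). Next I'll turn the button along an arc.

```bash
python3 - <<'E'
from det import *
P=S-.046*U;Z=.059
def pose(th,back):
    rad=np.cos(th)*X+np.sin(th)*U;tan=-np.sin(th)*X+np.cos(th)*U
    return [*(P+.026*rad-back*tan),Z],Q(YB+np.degrees(th))
p,q=pose(-.35,.027);env.reach([p[0],p[1],.12],q);env.movel(p,velocity=.1)
for th in np.arange(-.35,1.68,.15):
    p,q=pose(th,.017);r=env.movel(p,velocity=.03,frame=q,guard=5)
    if r:break
s=monitor.sense();print(th,r,s['contact_force'],s['clock'])
if not r:
    for k in range(4):
        p,q=pose(1.6,.017-.002*(k+1));r=env.movel(p,velocity=.02,frame=q,guard=5)
        if r:break
    print(k,r,monitor.sense()['contact_force'])
p,q=pose(1.6,.03);env.movel(p,velocity=.1,frame=q);env.movel([p[0],p[1],.14],velocity=.2)
env.reach([*(S-.1*U-.06*X),.22],Q(YB));env.hold(.2);d=grab('wrist','b1.png')
print(monitor.sense()['clock'])
cv2.imwrite('pics/b1c.png',cv2.resize(cv2.imread('pics/b1.png')[20:300,180:500],None,fx=2,fy=2))
E
```

```text
1.6 False [0.49835918 0.26277275 0.07721982] 21.2417
3 False [ 25.87419823  -3.06750893 -13.77921251]
24.6833
```

View pics/b1c.png

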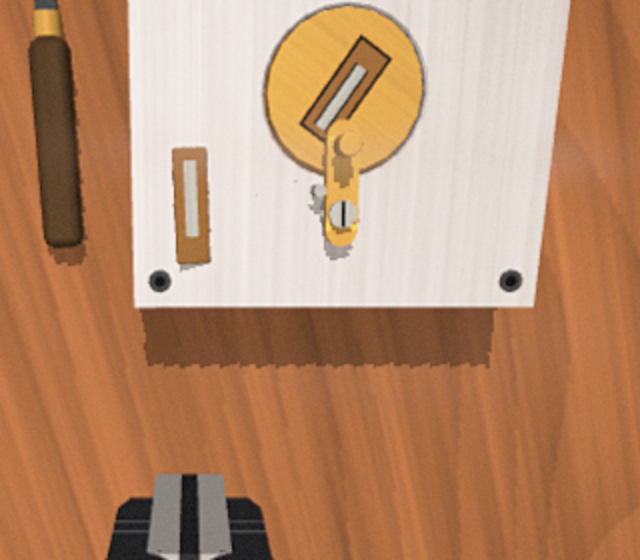

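The bar lies over the flush holder against the stop pin (the contact force rose to about 26 N). The reed plate and file have not moved, and the arm is clear.

```bash
python3 -c "
from bench import job
print(job.hand_in())"
```

```text
the job is handed in; nothing more can be done
None
```

The job is handed in: the holder was slid along the deck into its seat and lies flush, the turn-button is over it at its stop pin, and the last check was at 24.7 s of the 48 s allowed.

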